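# Load a windowed carton into the glue press

### The arm

A 6-joint arm with a two-finger parallel gripper is mounted at the origin on the work surface. World frame = base frame: x ahead of the robot, y to its left, z up, the work surface at z = 0. Lengths are in m, angles in rad, forces in N, time in s.
With the tool pointing down it reaches from about 0.425 to 0.95 m from the base axis. Payload 3.5 kg.
Tool frame: the origin (TCP) lies midway between the tips of the shut fingers; the grasp point (between the pads) lies 19 mm behind it (ctrl.tcp_to_grasp is the distance from the TCP to the grasp point, in m); z points along the fingers, x is the direction in which the jaws open and shut, and the axes are right-handed (so a half turn about z gives the same grasp; the last joint's range is limited). The gripper opens to 85 mm and grips with 20 to 120 N. Pads are 22 mm wide; open, the fingers measure 114 mm over their backs; the gripper's body (76 mm by 85 mm) begins 54 mm behind the grasp point. The pads swing forward as they close: fully open they stand 13 mm farther back than shut.
Start: joints at [-1.466, 0.286, 1.577, -0, 1.279, -0.15], TCP at [0.17, -0.653, 0.231] pointing down, gripper open.
Joint ranges: [-2.77, 2.77], [-0.9, 2.22], [0.21, 2.48], [-1.53, 4.67], [0.24, 2.81], [-2.84, 2.84]. Speed limits (rad/s): [2.79, 2.79, 3.14, 3.14, 3.14, 3.14].

### API

Orientations are given as a unit quaternion [x, y, z, w].
In Python, from plant import ctrl, cams, workorder, spotter gives the robot as it stands. The module is installed in compiled form; this text tells all that it offers.
- The arm moves only by the tool send_rows, never from a script. Its argument "motion" is one flat list of numbers, 5 for each row, row after row: the shift along the tool's x, y, z in cm, then the turn about the tool's z in rad, then the finger opening in cm, from 0 to 8.54. In form: [tx, ty, tz, spin, gripper, tx, ty, tz, spin, gripper, ...]. A call has 1 to 12 rows; each row shifts and turns the pose as measured when the row begins, along the tool's axes as they then stand; what a row does not reach is not made up. A row lasts 1/10 s, in which the tool goes at most 50 mm and 8.59 degrees, less where a joint would pass 70% of its speed; a pose out of reach is approached as far as the arm can. A call is refused whole if a number of a shift passes 5 or a number of a turn 0.15, either way. A call with a gripper value outside its range is refused whole. The fingers move at their own pace and stop on an object; "grip_force" is the grip in N (left out, the last holds). Time passes only in rows, so rows that do not move let the fingers close. It gives the time, the measured TCP pose, the force and the opening at its end, in the units of the state.
- ctrl.get_state(): the state, without advancing time (a new reading comes with each control period).
- cams.read_camera(name): name is "scene" or "top" or "wrist"; returns (picture, depth): 420x560x3 uint8, red, green, blue; 420x560 float32, m along the optical axis (not along the pixel's ray), 0 where there is no reading.
- cams.camera_params(name): a dict with "fx", "fy", "cx", "cy" (pixels), "k1" (the pictures are not rectified: a ray, as slopes to the right and down, at radius r is drawn at 1 + k1 r^2 times it, then the intrinsics apply), "xyz" and "attitude" of the camera in the world; the wrist camera has in their place "mount" (4x4, takes a point from camera to tool coordinates, whose origin is the TCP and whose axes are the tool frame's). Camera axes: x right, y down, z forward; pixel columns grow to the right and rows downward; lengths in m; the calibration is good to about 2 mm. A picture is of the moment at which its call begins: read the wrist's pose just before it. camera_params takes no time and is no camera call.
- workorder.sign_off(): hands the job in, once; it reports no verdict.
Trained networks look in the newest picture that a camera, given by its name, has taken for a name from the list of things; names that differ only in an ending like _2 or _b are one class to them, and where a whole thing is asked for, a point or a joint stands for the part that bears it (a point fixed in the world has none). Each returns a list of dicts, best first, with "conf" (0 to 1); they miss things now and then, are a little off and sometimes report something else, mostly with a low value. They report only what shows in the picture. A call takes as long as a camera call. They do not tell look-alikes from the thing itself.
- spotter.trace(target, camera): "mask" (420x560 bool, what is visible of it) and "bbox" ([left, top, width, height] in pixels, round what is visible of it).
The state is a dict: "time": time; "qpos": joint angles; "dq": joint speeds; "joint_efforts": joint torques, N m; "eef_pos": TCP position; "tcp_rot": TCP orientation; "contact_force": force on the tool from outside, world axes, zero at the start; "wrist_torque": the same for the moment, N m; "opening": opening from 0.0 (shut) to 1.0 (fully open).
Only numpy, scipy, OpenCV 4.12 (cv2) and the standard library are available. Lean on these libraries where they do the work, as an engineer would, in place of code of your own. Each camera call takes 0.05 s, during which the arm holds its last target.

### The job

Press the long bar of the glue press down with one fingertip so that its sprung flap swings up, and keep it held up while the other fingertip pushes the carton along the lane and under the flap until it is fully home against the end stop. Then let the bar come up so that the flap closes down onto the carton, and move away. Only press and push: do not lift or tip the carton, do not let the flap down before the carton is home, and leave the bottle, the roll and the jar where they stand.

Things in the scene. Friction and masses are not known exactly. Their poses are not given: they have to be found in the camera images.
- press: Glue press, fixed to the bench: plywood board 12 mm thick (x -215 to 105, y -60 to 110 mm) with a lane along its x. Origin on the bench surface below the lane's centre line and the flap's front end; z up, x the pushing direction. The lane (floor 12 mm above the bench) is 66 mm wide between 5 mm aluminium guides whose tops are 34 mm above the bench (x -185 to 65 mm). The flap covers x 0 to 90 mm.
- flap (a joint): Angle (rad) of the sprung flap, an aluminium plate 90 mm long (x), 76 mm wide, rubber below. 0: closed, sloping down across the lane to its floor and blocking it; grows as it rises; 0.62: resting on the carton; 0.65: level; 0.85: well clear of the carton; 1.0: end of travel. Pressing the bar down opens it; a spring closes it (at the bar about 3 N when closed, 7 N at 0.85).
- bar (a point): Steel press bar, part of the flap, on the lane's left (+y): flat strip along the lane, 260 mm long (press x -200 to 60), 30 mm wide, 4 mm thick; origin at its middle. Flap closed: middle line at press y 84, z 72 mm, sloping up outwards 0.42 rad. At 0.85 rad: y 75, z 36 mm, sloping down outwards 0.43 rad. Pressing works alike anywhere along it in front of the flap; a fingertip can slide along it.
- carton: Closed cardboard carton with a clear window on top, 110 mm long (x), 60 wide (y), 45 high, about 0.14 kg; origin at the centre of its underside, axes along the press's within 0.03 rad. It starts in the lane, its front end 15 to 50 mm short of the flap. When home (origin at press x = 20 mm) its rear 35 mm still stick out in front of the flap.
- hinge (a point): Front end of the flap's hinge line, which runs along press x (from x 0 to 90 mm) at press y 40, z 64 mm, on the lane's left (+y) side. The bar's middle line turns about it at 45 mm. A fingertip pressing the bar at press y = 80 mm holds the flap near 0.85 rad with its end about 38 mm above the bench, 19 mm below the carton's top.
- stop (a point): Middle of the end stop's face at the lane's floor (press x = 75, y = 0, z = 12 mm); the stop is an aluminium block across the lane, its top 42 mm above the bench. The carton's front end rests against it when home.
- glue_bottle: White squeeze bottle, standing, 52 mm across, 145 mm high, loose; origin at the centre of its underside. To be left alone.
- label_roll: Roll of paper labels, standing on end, 84 mm across, 60 mm high, loose; origin at the centre of its underside. To be left alone.
- jar: Clear jar with black cap, 56 mm across, 60 mm high, loose; origin at the centre of its underside. To be left alone.
Mind the look-alikes: they are no part of the job. What is shaped like the carton but orange is not meant.

How it is judged:
By the outcome, as a careful person would: the job done as asked, in the order asked, and still so for the second after the job is handed in, with the robot touching nothing.
It also fails if it takes over 40 s, if anything falls off the work surface, if the arm or the gripper's body presses on something with over 40 N, if the wrist force passes 120 N, or if a joint passes its speed limit or range.

## Working session

There is one attempt and no reset: what is moved stays moved. The work goes in short steps, Python scripts to look and compute and a tool call to move; the robot and the scene stay as the last step left them, time stands still between calls to the robot, and variables do not carry over. Pictures are saved under pics/ and viewed, and the job is handed in when it is done.

Besides the shell and the picture viewer there is one more tool, called after ">>>" by a JSON object that holds its "op" and its "data", one argument or row to a line. send_rows: Moves the arm, as the interface text tells. Its arguments: {"type":"object","properties":{"motion":{"type":"array","items":{"type":"number"}},"grip_force":{"type":"number"}},"required":["motion"]}

```bash
mkdir -p pics; cat > h.py <<'E'
import numpy as np, cv2
from scipy.spatial.transform import Rotation as R
from plant import ctrl, cams, workorder, spotter
def cam(n):
    st=ctrl.get_state(); p=cams.camera_params(n); im,d=cams.read_camera(n); return st,p,im,d
E
python3 - <<'E'
from h import *
for n in ("scene","top","wrist"):
    st,p,im,d=cam(n); print(n,p); cv2.imwrite(f"pics/{n}0.png",im[:,:,::-1]); np.savez(f"{n}0.npz",im=im,d=d)
print(ctrl.get_state())
E
```

```text
scene {'fx': 400.6772687739835, 'fy': 400.6772687739835, 'cx': 274.3438788073351, 'cy': 210.5771313700948, 'k1': -0.06068419686792223, 'xyz': array([ 1.07339382, -0.11036466,  0.66323637]), 'attitude': array([ 0.76685455,  0.52699505, -0.21011835, -0.30010098])}
top {'fx': 462.511672441837, 'fy': 462.511672441837, 'cx': 274.9468522915893, 'cy': 212.7190512441693, 'k1': -0.013006228135410228, 'xyz': array([0.47332272, 0.0636874 , 1.04863017]), 'attitude': array([ 0.7139982 , -0.69792098,  0.03522823, -0.04326485])}
wrist {'fx': 309.36196015669424, 'fy': 309.36196015669424, 'cx': 273.29251702868413, 'cy': 215.90514665738118, 'k1': -0.05379127383251473, 'mount': array([[ 9.99999589e-01, -7.04866866e-04, -5.69456315e-04,
         4.89656401e-05],
       [ 8.35322974e-04,  9.60634324e-01,  2.77814684e-01,
        -6.98645657e-02],
       [ 3.51216917e-04, -2.77815045e-01,  9.60634518e-01,
        -1.42308430e-01],
       [ 0.00000000e+00,  0.00000000e+00,  0.00000000e+00,
         1.00000000e+00]])}
{'time': 0.15, 'qpos': array([-1.46596558e+00,  2.87040883e-01,  1.57783271e+00, -1.41856849e-05,
        1.27860863e+00, -1.50023681e-01]), 'dq': array([-0.00110797, -0.00266847, -0.00319837,  0.00093058, -0.00079536,
        0.00027173]), 'joint_efforts': array([ 3.74726296e-04, -4.06603646e+01, -2.93142825e+01, -1.42501590e-04,
        3.92715345e-03, -5.36678925e-06]), 'eef_pos': array([ 0.17012643, -0.65268179,  0.23021678]), 'tcp_rot': array([ 7.91235550e-01, -6.11510762e-01, -6.57707017e-04, -6.78295732e-04]), 'contact_force': array([ 0.24295193, -0.32203314, -0.13811888]), 'wrist_torque': array([ 0.0475334 ,  0.03442643, -0.01783108]), 'opening': 1.0004677346222874}
```

View pics/scene0.png

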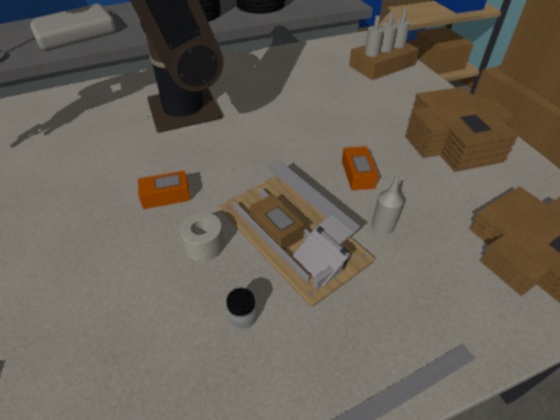

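View pics/top0.png

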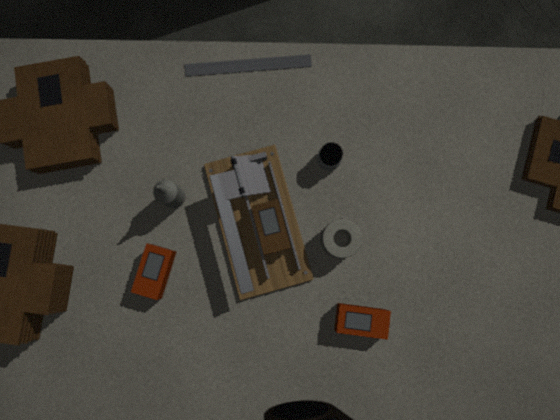

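View pics/wrist0.png

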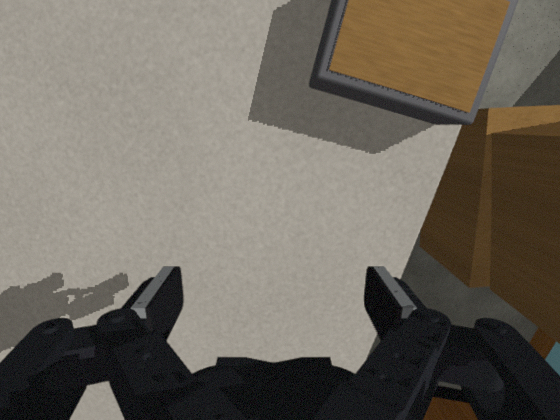

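```bash
cat >> h.py <<'E'
def cloud(p,d,st=None):
    h,w=d.shape; v,u=np.mgrid[0:h,0:w].astype(np.float64)
    K=np.array([[p['fx'],0,p['cx']],[0,p['fy'],p['cy']],[0,0,1]])
    pts=np.stack([u.ravel(),v.ravel()],1)[:,None]
    n=cv2.undistortPoints(pts,K,np.array([p['k1'],0,0,0.]))[:,0]
    P=np.concatenate([n,np.ones((len(n),1))],1)*d.ravel()[:,None]
    if 'mount' in p:
        M=p['mount'];P=P@M[:3,:3].T+M[:3,3]; P=R.from_quat(st['tcp_rot']).apply(P)+st['eef_pos']
    else: P=R.from_quat(p['attitude']).apply(P)+p['xyz']
    P[d.ravel()<=0]=np.nan
    return P.reshape(h,w,3)
E
python3 - <<'E'
from h import *
for n in("top","scene"):
    z=np.load(n+"0.npz");P=cloud(cams.camera_params(n),z['d'])
    np.save(n+"P.npy",P)
    if n=="top":
        for u,v in [(100,300),(270,285),(270,244),(267,220),(240,290),(215,180),(250,180),(331,155),(343,238),(168,192),(230,240),(450,120)]:
            print((u,v),P[v,u].round(4))
    cams.read_camera(n)
    for t in("press","bar","flap","carton","glue_bottle","label_roll","jar"):
        try:
            for r in spotter.trace(t,n)[:3]:
                m=r['mask']; q=P[m]; print(n,t,round(r['conf'],2),r['bbox'],np.nanmedian(q,0).round(3)); np.save(f"m_{n}_{t}.npy",m) if 1 else 0
        except Exception as e: print(t,e)
im=cv2.imread("pics/top0.png")[130:310,180:380]; cv2.imwrite("pics/topc.png",cv2.resize(im,None,fx=3.3,fy=3.3,interpolation=2)*1)
E
```

```text
(100, 300) [ 0.3838  0.4668 -0.0032]
(270, 285) [0.4273 0.0841 0.0113]
(270, 244) [0.516  0.0852 0.0609]
(267, 220) [0.5678 0.0931 0.0549]
(240, 290) [0.4186 0.1446 0.0801]
(215, 180) [0.6489 0.2055 0.0773]
(250, 180) [0.6559 0.1329 0.0474]
(331, 155) [ 0.7125 -0.0428  0.061 ]
(343, 238) [ 5.36e-01 -7.85e-02 -4.00e-04]
(168, 192) [0.6167 0.2981 0.1046]
(230, 240) [0.5219 0.1696 0.0733]
(450, 120) [ 0.8165 -0.3258  0.    ]
top press 0.9 [207.8, 145.8, 103.7, 150.9] [0.571 0.126 0.014]
top bar 0.63 [208.0, 156.2, 59.9, 140.3] [0.625 0.158 0.069]
top carton 0.74 [334.0, 304.5, 55.3, 37.4] [ 0.358 -0.114  0.045]
top carton 0.57 [129.6, 243.4, 47.1, 56.7] [0.452 0.336 0.044]
top glue_bottle 0.57 [155.3, 178.8, 30.3, 26.7] [0.616 0.299 0.091]
top label_roll 0.94 [321.9, 215.8, 39.5, 40.1] [ 0.533 -0.066  0.059]
top label_roll 0.25 [211.7, 156.6, 57.0, 140.9] [0.627 0.157 0.069]
top jar 0.56 [317.0, 142.1, 23.9, 25.3] [ 0.712 -0.04   0.059]
scene press 0.78 [224.0, 158.2, 151.0, 149.3] [0.63  0.135 0.013]
scene bar 0.76 [271.3, 161.4, 90.0, 117.9] [0.641 0.155 0.067]
scene flap 0.96 [268.3, 160.2, 90.7, 115.7] [0.641 0.155 0.066]
scene flap 0.59 [227.3, 284.0, 32.0, 43.3] [ 0.731 -0.044  0.057]
scene carton 0.97 [343.4, 143.0, 32.8, 47.9] [0.472 0.333 0.043]
scene carton 0.73 [140.3, 169.4, 50.3, 37.3] [ 0.38  -0.117  0.043]
scene carton 0.6 [248.8, 195.3, 55.1, 56.3] [0.571 0.084 0.055]
scene glue_bottle 0.7 [371.6, 179.6, 29.9, 54.1] [0.635 0.299 0.07 ]
scene label_roll 0.82 [180.0, 211.2, 47.1, 53.4] [ 0.554 -0.068  0.055]
scene label_roll 0.53 [269.3, 159.0, 88.7, 125.2] [0.64  0.156 0.066]
scene jar 0.85 [226.0, 286.4, 31.1, 40.8] [ 0.731 -0.044  0.057]
```

View pics/topc.png

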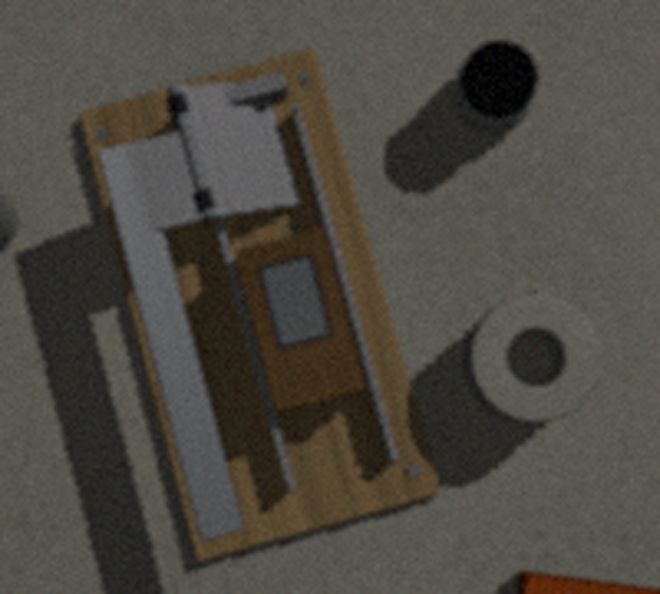

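```bash
python3 - <<'E'
from h import *
for n in("top","scene"):
    P=np.load(n+"P.npy"); z=P[:,:,2]
    base=np.nanmedian(z[(np.abs(P[:,:,0]-.6)<.25)&(P[:,:,1]<-.15)&(P[:,:,1]>-.4)&(np.abs(z)<.01)]); print(n,"table z",base)
    roi=(P[:,:,0]>.37)&(P[:,:,0]<.8)&(P[:,:,1]>-.03)&(P[:,:,1]<.26)
    m=(roi&(z-base>.007)&(z-base<.017)).astype(np.uint8)
    k,l,s,_=cv2.connectedComponentsWithStats(m); 
    allm=(roi&(z-base>.006)).astype(np.uint8); k,l,s,_=cv2.connectedComponentsWithStats(allm); i=1+np.argmax(s[1:,4]); M=l==i
    # carton removal not needed; outline
    M=M&((z-base)<.017)
    r=cv2.minAreaRect((P[M][:,:2]*1000).astype(np.float32)); print(r)
    c=np.array(r[0]); 
    a=np.deg2rad(r[2]); w,h=r[1]
    if w<h: a+=np.pi/2
    ax=np.array([np.cos(a),np.sin(a)]); 
    if ax[0]<0: ax=-ax
    yaw=np.arctan2(ax[1],ax[0]); ay=np.array([-ax[1],ax[0]])
    O=c-ax*(-55)-ay*25; print("yaw",yaw,"origin",O)
    Rm=np.array([ax,ay]); L=(P[:,:,:2]*1000-O)@Rm.T
    zz=(z-base)*1000
    # carton top: z 52..62, y -40..40, x<0
    C=(zz>50)&(zz<63)&(np.abs(L[:,:,1])<36)&(L[:,:,0]>-190)&(L[:,:,0]<-5)
    q=L[C]; print("carton",len(q),cv2.minAreaRect(q.astype(np.float32)),q.min(0),q.max(0),np.median(zz[C]))
    B=(zz>62)&(zz<90)&(L[:,:,1]>60)&(L[:,:,1]<110)&(L[:,:,0]<-10)&(L[:,:,0]>-210)
    q=L[B]; print("bar",np.polyfit(q[:,0],q[:,1],1),q.min(0),q.max(0),np.polyfit(q[:,1],zz[B],1),np.median(zz[B]))
    np.savez("press_%s.npz"%n,O=O,yaw=yaw,base=base)
E
```

```text
top table z -0.00012286513684744982
((571.174560546875, 117.07440948486328), (320.6507873535156, 170.2092742919922), 16.898038864135742)
yaw 0.2949264153091314 origin [631.06659099 109.14064053]
carton 1411 ((-79.991943359375, 0.3155498504638672), (59.472999572753906, 110.528564453125), 88.73394775390625) [-135.29598403  -30.42967483] [-24.3181328   31.01092146] 57.00390993679405
bar [-3.79338931e-04  8.41880193e+01] [-200.39692617   70.25703159] [-10.07576759  98.25254287] [ 0.43879151 36.72441732] 73.61751174240727
scene table z -0.001064561207365422
((571.1813354492188, 116.52093505859375), (323.903076171875, 170.86892700195312), 17.057130813598633)
yaw 0.2977030936406753 origin [631.0951645  108.75349737]
carton 1250 ((-79.09595489501953, 0.8376140594482422), (61.7650146484375, 111.2789535522461), 88.9756088256836) [-134.40409055  -31.01942819] [-22.99257922  31.85489148] 57.01971118609889
bar [-1.58645016e-03  8.41694396e+01] [-199.56044489   69.77411086] [-10.28273911  99.86524633] [ 0.43864414 36.47888964] 73.42518005876131
```

```bash
cat >> h.py <<'E'
O=np.array([631.1,109.0]);YAW=0.296
def press(P): 
    P=np.asarray(P)*1000; c,s=np.cos(YAW),np.sin(YAW); d=P[...,:2]-O
    return np.stack([d[...,0]*c+d[...,1]*s,-d[...,0]*s+d[...,1]*c,P[...,2]],-1)
def world(q):
    q=np.asarray(q,float); c,s=np.cos(YAW),np.sin(YAW)
    return np.array([O[0]+q[0]*c-q[1]*s,O[1]+q[0]*s+q[1]*c,q[2]])/1000
def tell(*targets):
    st=ctrl.get_state(); r=R.from_quat(st['tcp_rot']); p=st['eef_pos']
    x=r.apply([1,0,0]); yaw=np.arctan2(x[1],x[0]); want=YAW-np.pi/2
    print("t",round(st['time'],2),"press",press(p).round(1),"world",p.round(3),"spin needed",round(-(want-yaw),4),"zaxis",r.apply([0,0,1]).round(3),"F",st['contact_force'].round(2),"M",st['wrist_torque'].round(2),"open",round(st['opening'],3),"q",st['qpos'].round(2))
    for t in targets:
        d=r.inv().apply(world(t)-p)*100; print(" ->",t,"tool cm",d.round(2)); p=world(t)
E
python3 - <<'E'
from h import *
w=press([0.40,-0.30,0.21]); tell(w,[-155,40,200])
z=np.load("wrist0.npz");p=cams.camera_params("wrist");P=cloud(p,z['d'],dict(tcp_rot=[0,0,0,1],eef_pos=np.zeros(3)))
for u,v in[(165,270),(175,270),(176,285),(150,300),(380,270),(372,270),(390,290)]:print(u,v,P[v,u].round(4))
near=P[(z['d']>0)&(P[:,:,2]<.03)&(P[:,:,2]>-.06)]
print(near[:,2].max()); 
for s in(-1,1):
    q=near[near[:,0]*s>0]; t=q[q[:,2]>q[:,2].max()-.006]; print(s,q[:,2].max(),t.min(0),t.max(0))
E
```

```text
t 0.95 press [-663.2 -594.6  231.3] world [ 0.17  -0.653  0.231] spin needed -0.0412 zaxis [-0. -0. -1.] F [-0.44 -0.05  0.28] M [ 0.05 -0.03  0.01] open 1.003 q [-1.47  0.29  1.58 -0.    1.28 -0.15]
 -> [-340.35354582 -323.80190526  210.        ] tool cm [-28.39 -31.15   2.13]
 -> [-155, 40, 200] tool cm [-37.11 -17.02   1.  ]
165 270 [-0.0467 -0.0108 -0.0217]
175 270 [-0.0425 -0.0106 -0.0214]
176 285 [-0.0426 -0.0036 -0.0219]
150 300 [-0.0443 -0.0104 -0.0454]
380 270 [ 0.0465 -0.01   -0.0203]
372 270 [ 0.0427 -0.0103 -0.0209]
390 290 [ 0.0447 -0.01   -0.0375]
-0.012088571014740118
-1 -0.012088571014740118 [-0.04879008 -0.0107757  -0.01808769] [-0.04216755  0.01103095 -0.01208857]
1 -0.012643656361114142 [ 0.04209321 -0.01084301 -0.01861953] [ 0.0487736   0.01168363 -0.01264366]
```

>>> {"op": "send_rows", "data": {
  "motion": [-2.8,-3.1,0.2,-0.041,7.6,-3.1,-3.4,0.2,0,7.6,-3.1,-3.4,0.2,0,7.6,-3.1,-3.4,0.2,0,7.6,-3.1,-3.4,0.2,0,7.6,-3.1,-3.4,0.2,0,7.6,-3.1,-3.4,0.2,0,7.6,-3.1,-3.4,0.2,0,7.6,-3.1,-3.4,0.2,0,7.6]
}}

```text
time: 1.85
eef_pos: [0.385, -0.2951, 0.2127]
tcp_rot: [0.801, -0.599, 0.003, 0.002]
contact_force: [1.1, -0.9, -0.4]
opening: 0.893
```

```bash
python3 -c "
from h import *
tell([-155,39,200])"
```

```text
t 1.85 press [-353.3 -314.8  212.7] world [ 0.385 -0.295  0.213] spin needed -0.0101 zaxis [ 0.003 -0.006 -1.   ] F [ 1.12 -0.92 -0.36] M [-0.07  0.   -0.02] open 0.893 q [-0.86 -0.13  2.05 -0.    1.21  0.42]
 -> [-155, 39, 200] tool cm [-35.58 -19.47   1.05]
```

>>> {"op": "send_rows", "data": {
  "motion": [-3.5,-1.9,0.1,-0.01,7.6,-3.5,-1.9,0.1,0,7.6,-3.5,-1.9,0.1,0,7.6,-3.5,-1.9,0.1,0,7.6,-3.5,-1.9,0.1,0,7.6,-3.5,-1.9,0.1,0,7.6,-3.5,-1.9,0.1,0,7.6,-3.5,-1.9,0.1,0,7.6,-3.5,-1.9,0.1,0,7.6,-3.5,-1.9,0.1,0,7.6,0,0,0,0,7.6]
}}

```text
time: 2.95
eef_pos: [0.4678, 0.1157, 0.2039]
tcp_rot: [0.806, -0.593, 0.009, -0.001]
contact_force: [0.1, -0.7, -0.9]
opening: 0.884
```

```bash
python3 - <<'E'
from h import *
st,p,im,d=cam("wrist"); cv2.imwrite("pics/w1.png",im[:,:,::-1])
P=cloud(p,d,dict(tcp_rot=[0,0,0,1],eef_pos=np.zeros(3)))
near=P[(d>0)&(P[:,:,2]<.03)&(P[:,:,2]>-.06)]
for s in(-1,1):
    q=near[near[:,0]*s>0]; t=q[q[:,2]>q[:,2].max()-.006]; print(s,q[:,2].max(),t.min(0).round(4),t.max(0).round(4))
L=press(cloud(p,d,st)); zz=L[...,2]
C=(zz>50)&(zz<63)&(np.abs(L[:,:,1])<36)&(L[:,:,0]>-190)&(L[:,:,0]<-5)
q=L[C]; print("carton",len(q),cv2.minAreaRect(q[:,:2].astype(np.float32)),q.min(0).round(1),q.max(0).round(1))
B=(zz>62)&(zz<90)&(L[:,:,1]>60)&(L[:,:,1]<110)&(L[:,:,0]<-10)&(L[:,:,0]>-210)
q=L[B]
if len(q): print("bar",np.polyfit(q[:,0],q[:,1],1),q.min(0),q.max(0))
tell([-155,39,150],[-155,39,80])
E
```

```text
-1 -0.009529376498167652 [-0.0446 -0.011  -0.0155] [-0.0378  0.0118 -0.0095]
1 -0.008820002999530258 [ 0.0374 -0.0106 -0.0148] [ 0.0442  0.0118 -0.0088]
carton 8104 ((-82.0379638671875, 0.07355499267578125), (60.69660949707031, 110.65164947509766), 89.05401611328125) [-137.7  -31.    50. ] [-26.4  31.1  60.5]
bar [-2.07378428e-04  8.40581078e+01] [-201.91278814   69.9570164    65.6724894 ] [-10.0025137   98.4336207   80.84127133]
t 3.0 press [-154.8   52.6  203.9] world [0.468 0.114 0.204] spin needed 0.0053 zaxis [ 0.015 -0.01  -1.   ] F [ 0.37  0.06 -0.29] M [ 0.04 -0.   -0.02] open 0.891 q [ 0.03 -0.13  2.07 -0.01  1.19  1.31]
 -> [-155, 39, 150] tool cm [1.28 0.09 5.4 ]
 -> [-155, 39, 80] tool cm [-0.09  0.08  7.  ]
```

View pics/w1.png

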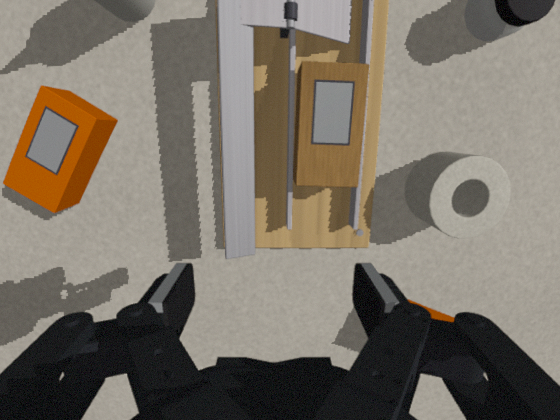

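>>> {"op": "send_rows", "data": {
  "motion": [1.0,0.1,4,0.005,7.6,0.3,0,4,0,7.6,0,0,3,0,7.6,0,0,1,0,7.6,0,0,0,0,7.6]
}}

```text
time: 3.5
eef_pos: [0.4755, 0.0966, 0.0844]
tcp_rot: [0.803, -0.596, 0.013, -0.002]
contact_force: [0.5, -0.0, -0.2]
opening: 0.888
```

```bash
python3 - <<'E'
from h import *
tell([-155,39,80],[-155,39,28])
E
```

```text
t 3.5 press [-152.5   33.5   84.4] world [0.476 0.097 0.084] spin needed -0.0016 zaxis [ 0.023 -0.011 -1.   ] F [ 0.5  -0.03 -0.2 ] M [-0.04  0.05 -0.02] open 0.888 q [-0.    0.03  2.16 -0.01  0.93  1.28]
 -> [-155, 39, 80] tool cm [-0.56  0.26  0.43]
 -> [-155, 39, 28] tool cm [-0.09  0.1   5.2 ]
```

>>> {"op": "send_rows", "data": {
  "motion": [-0.6,0.3,0.5,-0.002,7.6,0,0,1,0,7.6,0,0,0,0,7.6,0,0,0,0,7.6]
}}

```text
time: 3.9
eef_pos: [0.4742, 0.1009, 0.0728]
tcp_rot: [0.803, -0.595, 0.016, -0.005]
contact_force: [-0.2, -0.5, 0.1]
opening: 0.889
```

```bash
python3 - <<'E'
from h import *
tell([-155,39,28])
st,p,im,d=cam("wrist"); cv2.imwrite("pics/w2.png",im[:,:,::-1])
E
```

```text
t 3.9 press [-152.5   38.1   72.8] world [0.474 0.101 0.073] spin needed -0.0007 zaxis [ 0.031 -0.012 -0.999] F [-0.17 -0.53  0.11] M [-0.04 -0.    0.02] open 0.889 q [ 0.01  0.05  2.17 -0.02  0.89  1.29]
 -> [-155, 39, 28] tool cm [-0.18  0.37  4.47]
```

View pics/w2.png

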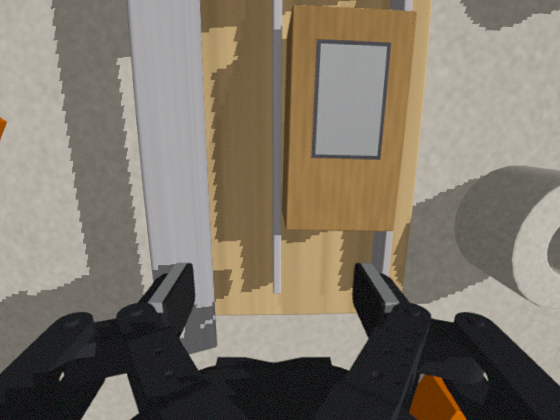

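>>> {"op": "send_rows", "data": {
  "motion": [-0.1,0.4,0.5,0,7.6,-0.05,0.1,0.8,0,7.6,0,0.05,0.8,0,7.6,0,0,0.8,0,7.6]
}}

```text
time: 4.35
eef_pos: [0.4715, 0.1006, 0.0453]
tcp_rot: [0.804, -0.595, 0.018, -0.006]
contact_force: [-1.5, -5.2, 6.8]
opening: 0.892
```

```bash
python3 - <<'E'
from h import *
tell([-155,39,28])
E
```

```text
t 4.35 press [-155.1   38.5   45.3] world [0.471 0.101 0.045] spin needed 0.0005 zaxis [ 0.037 -0.012 -0.999] F [-1.52 -5.16  6.81] M [-0.52  0.32  0.07] open 0.892 q [ 0.01  0.09  2.19 -0.02  0.83  1.29]
 -> [-155, 39, 28] tool cm [-0.08  0.04  1.73]
```

>>> {"op": "send_rows", "data": {
  "motion": [-0.05,0,0.8,0,7.6,-0.05,0,0.6,0,7.6,0,0,0.3,0,7.6]
}}

```text
time: 4.65
eef_pos: [0.4746, 0.0991, 0.0292]
tcp_rot: [0.805, -0.593, 0.021, -0.005]
contact_force: [-2.8, -1.6, 8.6]
opening: 0.889
```

```bash
cat > look.py <<'E'
from h import *
import sys
tell([-155,39,28])
for n in sys.argv[2:]:
    st,p,im,d=cam(n); cv2.imwrite(f"pics/{n}{sys.argv[1]}.png",im[:,:,::-1])
    base=-1 if n=="scene" else 0
    L=press(cloud(p,d,st)); zz=L[...,2]-base
    if n=="scene": cv2.imwrite(f"pics/crop{sys.argv[1]}.png",cv2.resize(im[120:320,180:420,::-1],None,fx=3,fy=3,interpolation=2))
    # flap plane: above y -36..38, x 5..85, z>58
    F=(L[...,0]>5)&(L[...,0]<85)&(L[...,1]>-45)&(L[...,1]<30)&(zz>(62 if n!="wrist" else 60))&(zz<100)
    q=L[F]
    if len(q)>50: 
        c=np.linalg.lstsq(np.c_[q[:,:2],np.ones(len(q))],zz[F],rcond=None)[0]; print(n,"flap n",len(q),"slope y",c[1].round(3),"angle",(0.65-np.arctan(c[1])).round(3),"slope x",c[0].round(3))
    C=(zz>51)&(zz<61)&(np.abs(L[:,:,1])<31)&(L[:,:,0]>-190)&(L[:,:,0]<-3)
    q=L[C]
    if len(q)>50: print(n,"carton x",np.percentile(q[:,0],[1,99]).round(1),"y",np.percentile(q[:,1],[1,99]).round(1),"z",np.median(zz[C]).round(1))
E
python3 look.py 3 scene wrist
```

```text
t 4.65 press [-152.6   36.2   29.2] world [0.475 0.099 0.029] spin needed 0.0036 zaxis [ 0.04  -0.017 -0.999] F [-2.79 -1.57  8.62] M [0.07 0.54 0.11] open 0.889 q [ 0.01  0.13  2.18 -0.02  0.79  1.29]
 -> [-155, 39, 28] tool cm [-0.29  0.24  0.1 ]
scene flap n 1070 slope y -0.202 angle 0.849 slope x -0.003
scene carton x [-145.3  -24.1] y [-29.9  29.7] z 57.0
wrist carton x [-145.1  -41.1] y [-28.8  29.9] z 56.9
```

View pics/crop3.png

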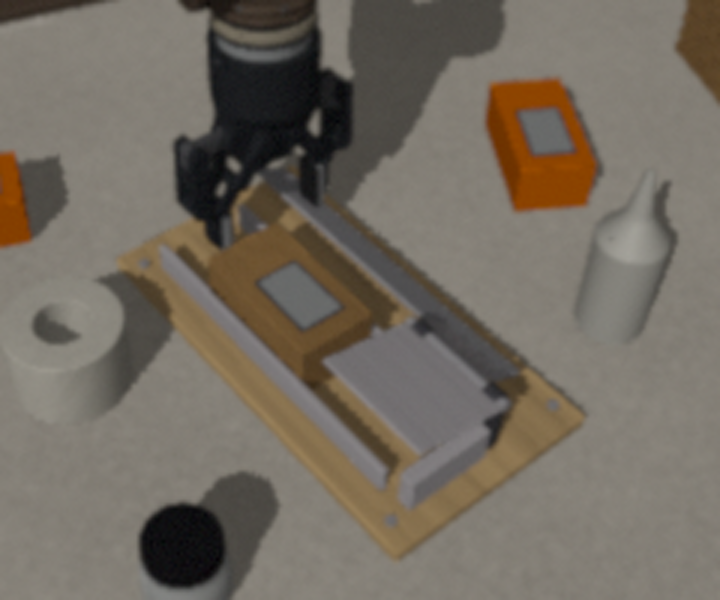

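View pics/wrist3.png

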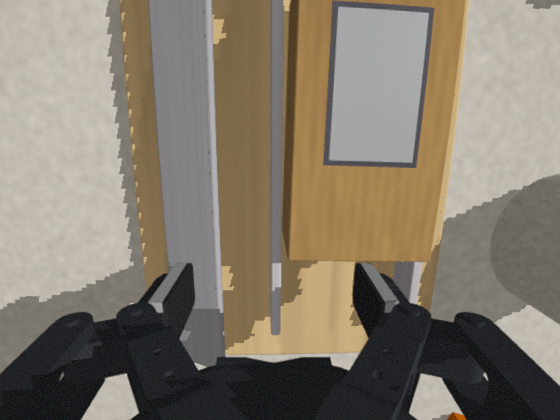

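>>> {"op": "send_rows", "data": {
  "motion": [-0.1,-0.8,0.05,0.003,7.6,0,-0.8,0.04,0,7.6,0,-0.8,0.04,0,7.6]
}}

```text
time: 5.05
eef_pos: [0.4909, 0.1071, 0.0259]
tcp_rot: [0.804, -0.594, 0.013, 0.001]
contact_force: [-6.0, 0.1, 7.7]
opening: 0.89
```

```bash
python3 look.py 4 scene
```

```text
t 5.05 press [-134.7   39.    25.9] world [0.491 0.107 0.026] spin needed 0.0022 zaxis [ 0.02  -0.017 -1.   ] F [-6.01  0.12  7.66] M [0.22 1.11 0.07] open 0.89 q [ 0.02  0.18  2.13 -0.02  0.81  1.31]
 -> [-155, 39, 28] tool cm [ 0.    2.03 -0.24]
scene flap n 1045 slope y -0.234 angle 0.88 slope x -0.001
scene carton x [-128.   -12.6] y [-28.4  30.2] z 57.0
```

>>> {"op": "send_rows", "data": {
  "motion": [0,-0.8,-0.05,0.002,7.6,0,-0.8,-0.02,0,7.6,0,-0.8,-0.01,0,7.6]
}}

```text
time: 5.4
eef_pos: [0.5067, 0.1145, 0.023]
tcp_rot: [0.804, -0.594, 0.004, 0.008]
contact_force: [-5.3, -1.0, 7.2]
opening: 0.89
```

```bash
python3 look.py 5 scene
```

```text
t 5.4 press [-117.4   41.5   23. ] world [0.507 0.114 0.023] spin needed 0.0023 zaxis [-0.003 -0.019 -1.   ] F [-5.27 -0.96  7.16] M [0.12 1.12 0.06] open 0.89 q [ 0.04  0.23  2.08 -0.02  0.84  1.32]
 -> [-155, 39, 28] tool cm [ 0.25  3.76 -0.46]
scene flap n 1028 slope y -0.259 angle 0.904 slope x -0.002
scene carton x [-109.2   -8.2] y [-26.8  30.2] z 57.1
```

View pics/crop5.png

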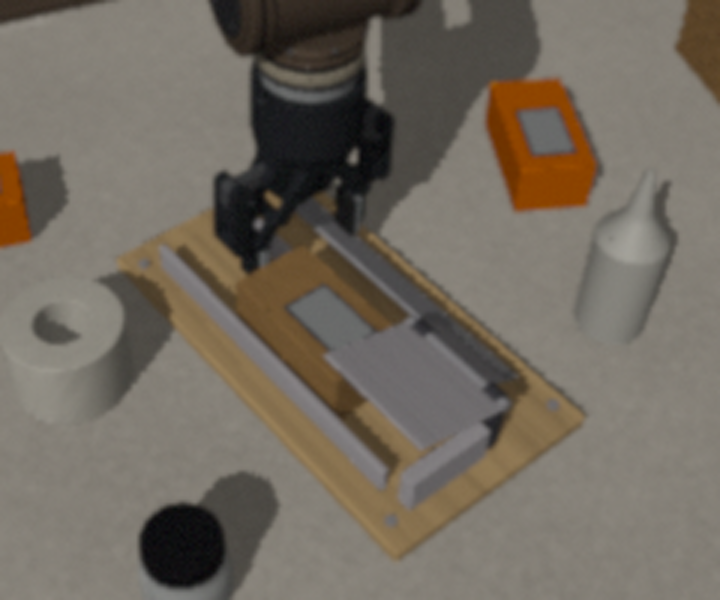

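>>> {"op": "send_rows", "data": {
  "motion": [0.2,-0.8,-0.25,0.002,7.6,0.1,-0.8,-0.1,0,7.6,0.1,-0.8,-0.1,0,7.6]
}}

```text
time: 5.75
eef_pos: [0.523, 0.1191, 0.0227]
tcp_rot: [0.804, -0.594, -0.006, 0.015]
contact_force: [-7.0, 1.2, 7.4]
opening: 0.89
```

```bash
python3 look.py 6 scene
```

```text
t 5.75 press [-100.4   41.2   22.7] world [0.523 0.119 0.023] spin needed 0.0017 zaxis [-0.028 -0.017 -0.999] F [-7.    1.19  7.42] M [0.29 1.07 0.12] open 0.89 q [ 0.04  0.27  2.02 -0.02  0.87  1.33]
 -> [-155, 39, 28] tool cm [ 0.22  5.47 -0.36]
scene flap n 1016 slope y -0.266 angle 0.91 slope x -0.001
scene carton x [-92.3  -7.6] y [-27.5  30.4] z 57.1
```

>>> {"op": "send_rows", "data": {
  "motion": [0.2,-0.8,-0.3,0.002,7.6,0.1,-0.8,-0.2,0,7.6,0.1,-0.8,-0.2,0,7.6]
}}

```text
time: 6.1
eef_pos: [0.5396, 0.1241, 0.0243]
tcp_rot: [0.804, -0.594, -0.016, 0.022]
contact_force: [-5.6, 1.7, 5.1]
opening: 0.89
```

```bash
python3 look.py 7 scene
```

```text
t 6.1 press [-83.1  41.1  24.3] world [0.54  0.124 0.024] spin needed 0.0011 zaxis [-0.052 -0.016 -0.999] F [-5.61  1.69  5.13] M [0.36 1.04 0.07] open 0.89 q [ 0.05  0.31  1.97 -0.02  0.91  1.33]
 -> [-155, 39, 28] tool cm [0.2  7.2  0.02]
scene flap n 1056 slope y -0.234 angle 0.88 slope x -0.002
scene carton x [-75.3  -7.1] y [-27.8  30.4] z 57.0
```

>>> {"op": "send_rows", "data": {
  "motion": [0.15,-0.8,-0.15,0.001,7.6,0.1,-0.8,-0.15,0,7.6,0.1,-0.8,-0.15,0,7.6]
}}

```text
time: 6.45
eef_pos: [0.5565, 0.1291, 0.0238]
tcp_rot: [0.804, -0.594, -0.026, 0.029]
contact_force: [-6.9, 0.9, 7.9]
opening: 0.888
```

```bash
python3 look.py 8 scene
```

```text
t 6.45 press [-65.5  41.   23.8] world [0.556 0.129 0.024] spin needed 0.0016 zaxis [-0.076 -0.015 -0.997] F [-6.87  0.89  7.94] M [0.26 1.11 0.1 ] open 0.888 q [ 0.06  0.36  1.91 -0.01  0.95  1.34]
 -> [-155, 39, 28] tool cm [0.18 8.95 0.27]
scene flap n 1037 slope y -0.24 angle 0.886 slope x -0.001
scene carton x [-56.   -5.5] y [-27.9  30.1] z 56.8
```

>>> {"op": "send_rows", "data": {
  "motion": [0.15,-0.8,-0.18,0.001,7.6,0.1,-0.7,-0.15,0,7.6,0.1,-0.5,-0.15,0,7.6]
}}

```text
time: 6.8
eef_pos: [0.5698, 0.1331, 0.0237]
tcp_rot: [0.803, -0.593, -0.036, 0.036]
contact_force: [-6.7, 1.5, 8.3]
opening: 0.89
```

```bash
python3 look.py 9 scene wrist
```

```text
t 6.8 press [-51.6  40.9  23.7] world [0.57  0.133 0.024] spin needed 0.002 zaxis [-0.1   -0.015 -0.995] F [-6.71  1.53  8.33] M [0.25 1.1  0.07] open 0.89 q [ 0.06  0.4   1.86 -0.01  0.99  1.34]
 -> [-155, 39, 28] tool cm [ 0.16 10.33  0.6 ]
scene flap n 1046 slope y -0.244 angle 0.889 slope x -0.002
scene carton x [-42.1  -6.3] y [-28.3  30.5] z 56.8
wrist flap n 49194 slope y -0.245 angle 0.89 slope x -0.001
wrist carton x [-53.   -7.4] y [-27.4  30.5] z 56.7
```

View pics/crop9.png

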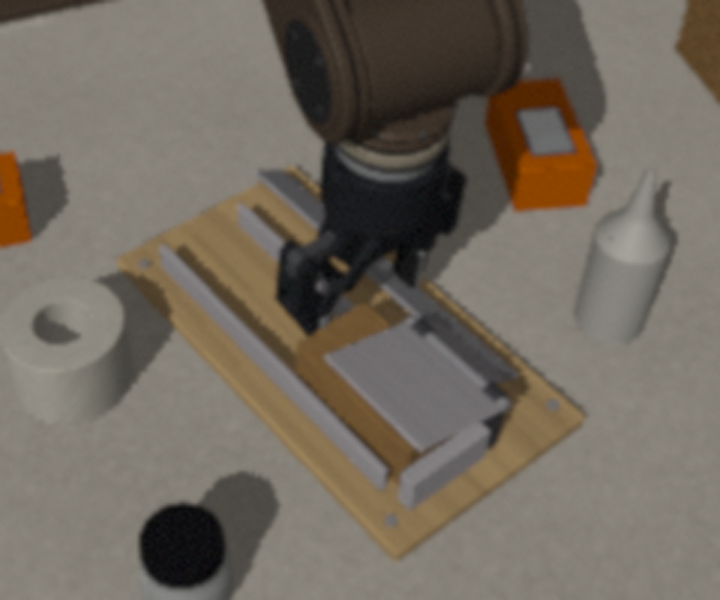

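View pics/wrist9.png

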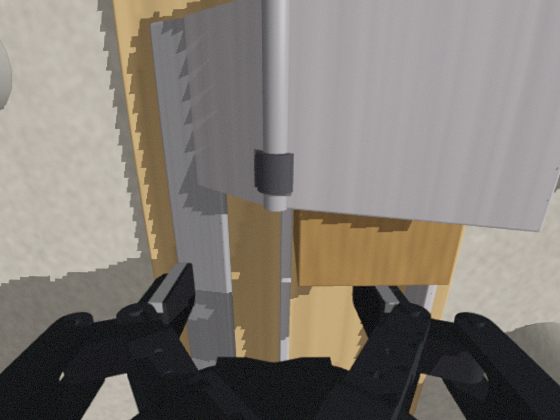

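>>> {"op": "send_rows", "data": {
  "motion": [0.1,-0.5,-0.16,0.001,7.6,0.05,-0.4,-0.12,0,7.6]
}}

```text
time: 7.1
eef_pos: [0.5696, 0.1334, 0.024]
tcp_rot: [0.802, -0.594, -0.047, 0.046]
contact_force: [-13.1, -4.0, 15.4]
opening: 0.889
```

```bash
python3 look.py 10 scene
```

```text
t 7.1 press [-51.7  41.3  24. ] world [0.57  0.133 0.024] spin needed -0.0017 zaxis [-0.129 -0.018 -0.991] F [-13.12  -3.97  15.43] M [-0.55  1.88 -0.51] open 0.889 q [ 0.06  0.41  1.84 -0.01  1.02  1.34]
 -> [-155, 39, 28] tool cm [ 0.24 10.29  0.93]
scene flap n 1047 slope y -0.234 angle 0.879 slope x -0.002
scene carton x [-41.9  -4.9] y [-28.   30.7] z 56.9
```

```bash
python3 look.py 11 wrist top; python3 - <<'E'
import cv2
im=cv2.imread('pics/scene10.png'); cv2.imwrite('pics/crop10.png',cv2.resize(im[190:300,260:400],None,fx=5,fy=5,interpolation=2))
from h import *
st,p,im,d=cam("scene"); L=press(cloud(p,d,st)); z=L[...,2]+1
for y0 in(-25,-15,15,25):
    m=(np.abs(L[...,1]-y0)<4)&(L[...,0]>-60)&(L[...,0]<0)&(z>54)&(z<60); print(y0,np.sort(L[m][:,0]).round(1)[:6])
# front end of carton vs stop seen beneath flap on -y side
m=(L[...,1]<-26)&(L[...,1]>-33)&(z>50)&(z<60)&(L[...,0]>-60)
print("side top x",np.percentile(L[m][:,0],[0,1,99,100]))
m=(L[...,1]<-26)&(L[...,1]>-34)&(z>15)&(z<60)&(L[...,0]>40)
q=np.c_[L[m][:,:2],z[m]]; print(q[np.argsort(q[:,0])][::3].round(0))
E
```

```text
t 7.15 press [-51.6  41.3  24.1] world [0.57  0.133 0.024] spin needed -0.0022 zaxis [-0.13  -0.018 -0.991] F [-13.47  -2.03  14.  ] M [-0.5   2.   -0.46] open 0.889 q [ 0.06  0.41  1.84 -0.01  1.02  1.34]
 -> [-155, 39, 28] tool cm [ 0.25 10.3   0.95]
wrist flap n 50426 slope y -0.234 angle 0.88 slope x -0.002
wrist carton x [-52.9  -7.7] y [-27.4  30.5] z 56.7
top flap n 407 slope y -0.227 angle 0.873 slope x -0.003
-25 [-34.3 -34.1 -33.2 -33.1 -32.  -31. ]
-15 [-34.8 -34.5 -34.  -33.7 -32.  -31.4]
15 [-34.6 -34.  -33.1 -33.  -32.6 -32.1]
25 [-35.  -34.6 -34.3 -32.5 -32.4 -32.3]
side top x [-33.23208429 -32.92134469  72.64223085  74.53983177]
[[ 40. -27.  30.]
 [ 41. -27.  23.]
 [ 42. -27.  48.]
 [ 42. -26.  38.]
 [ 43. -27.  33.]
 [ 44. -27.  31.]
 [ 44. -27.  56.]
 [ 45. -26.  44.]
 [ 46. -27.  43.]
 [ 46. -27.  30.]
 [ 47. -27.  28.]
 [ 48. -26.  41.]
 [ 48. -27.  52.]
 [ 49. -26.  52.]
 [ 51. -27.  45.]
 [ 51. -27.  52.]
 [ 52. -27.  33.]
 [ 52. -27.  31.]
 [ 53. -26.  47.]
 [ 54. -27.  42.]
 [ 54. -26.  32.]
 [ 55. -26.  26.]
 [ 56. -27.  24.]
 [ 57. -34.  32.]
 [ 57. -27.  36
[... 167 characters left out ...]
 64. -28.  37.]
 [ 64. -27.  24.]
 [ 65. -27.  18.]
 [ 65. -33.  32.]
 [ 66. -27.  34.]
 [ 67. -27.  20.]
 [ 67. -27.  17.]
 [ 69. -27.  36.]
 [ 70. -27.  57.]
 [ 70. -26.  47.]
 [ 70. -26.  41.]
 [ 72. -26.  49.]
 [ 73. -27.  48.]
 [ 75. -26.  55.]
 [ 76. -33.  30.]
 [ 77. -32.  43.]
 [ 78. -30.  43.]
 [ 78. -33.  39.]
 [ 79. -32.  26.]
 [ 79. -33.  24.]
 [ 80. -33.  21.]
 [ 80. -32.  34.]
 [ 81. -32.  22.]
 [ 81. -33.  33.]
 [ 82. -32.  40.]
 [ 83. -32.  17.]
 [ 84. -33.  16.]
 [ 84. -33.  37.]
 [ 85. -33.  24.]
 [ 85. -32.  17.]
 [ 86. -33.  15.]
 [ 86. -27.  34.]
 [ 87. -33.  40.]
 [ 87. -28.  39.]
 [ 87. -32.  26.]
 [ 87. -28.  33.]
 [ 87. -30.  28.]
 [ 88. -32.  40.]
 [ 91. -30.  16.]]
```

View pics/crop10.png

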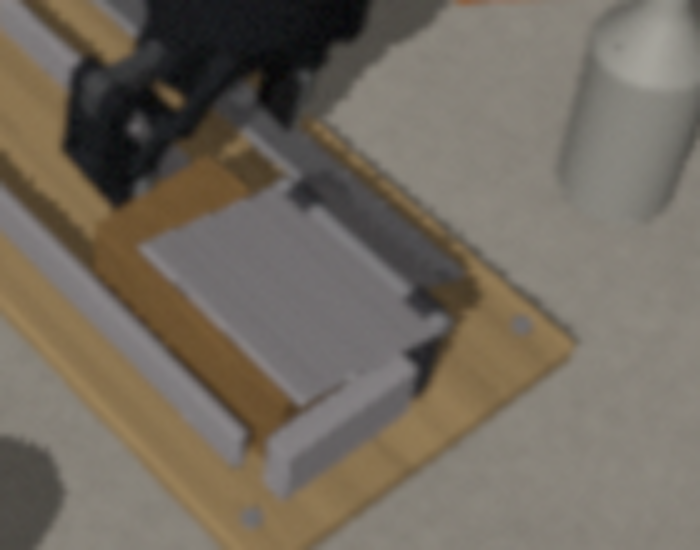

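View pics/wrist11.png

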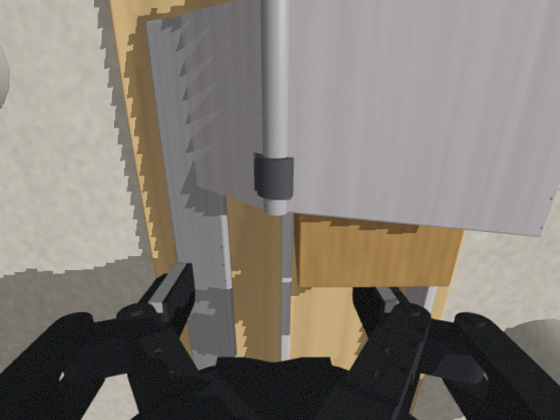

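>>> {"op": "send_rows", "data": {
  "motion": [0,0.5,0.05,0,7.6,0,0.6,0.08,0,7.6,0,0.5,0.06,0,7.6]
}}

```text
time: 7.6
eef_pos: [0.5607, 0.1321, 0.0266]
tcp_rot: [0.8, -0.597, -0.042, 0.037]
contact_force: [3.4, 2.6, 6.2]
opening: 0.89
```

```bash
python3 look.py 12 scene
```

```text
t 7.6 press [-60.6  42.7  26.6] world [0.561 0.132 0.027] spin needed -0.0087 zaxis [-0.111 -0.008 -0.994] F [3.41 2.58 6.16] M [ 0.82 -0.46 -0.24] open 0.89 q [ 0.06  0.38  1.87 -0.    1.    1.34]
 -> [-155, 39, 28] tool cm [0.45 9.4  0.88]
scene flap n 1095 slope y -0.169 angle 0.817 slope x -0.001
scene carton x [-53.7  -6.4] y [-28.2  30.2] z 56.9
```

>>> {"op": "send_rows", "data": {
  "motion": [0,0.25,-0.4,0,7.6,0,0.15,-0.6,0,7.6,0,0.15,-0.8,0,7.6,0,0.2,-1,0,7.6,0,0.2,-1,0,7.6,0,0.2,-1.5,0,7.6,0,0.3,-2,0,7.6,0,0.4,-3,0,7.6,0,0.4,-3,0,7.6]
}}

```text
time: 8.55
eef_pos: [0.5485, 0.1249, 0.1619]
tcp_rot: [0.8, -0.597, -0.047, 0.043]
contact_force: [0.4, 0.6, -0.7]
opening: 0.891
```

```bash
python3 look.py 13 scene wrist; python3 - <<'E'
from h import *
st,p,im,d=cam("scene"); L=press(cloud(p,d,st)); z=L[...,2]+1
for y0 in(-25,-15,15,25):
    m=(np.abs(L[...,1]-y0)<4)&(L[...,0]>-60)&(L[...,0]<0)&(z>54)&(z<60); print(y0,np.sort(L[m][:,0]).round(1)[:6])
E
```

```text
t 8.55 press [-74.4  39.3 161.9] world [0.548 0.125 0.162] spin needed -0.0085 zaxis [-0.127 -0.012 -0.992] F [ 0.42  0.57 -0.72] M [-0.   -0.12  0.05] open 0.891 q [ 0.05  0.18  1.84 -0.01  1.25  1.33]
 -> [-155, 39, 28] tool cm [ 0.43  6.33 14.28]
scene flap n 1114 slope y 0.03 angle 0.62 slope x -0.002
scene carton x [-35.   -3.7] y [-27.9  30.4] z 56.9
wrist flap n 9674 slope y 0.038 angle 0.612 slope x -0.002
wrist carton x [-37.8  -3.6] y [-27.5  30.7] z 56.7
-25 [-34.4 -33.7 -33.  -32.3 -31.5 -30.8]
-15 [-36.2 -34.5 -33.1 -32.6 -32.3 -31.5]
15 [-34.8 -33.6 -33.  -32.2 -31.3 -30.9]
25 [-34.  -33.8 -33.3 -33.  -30.9 -30.7]
```

View pics/crop13.png

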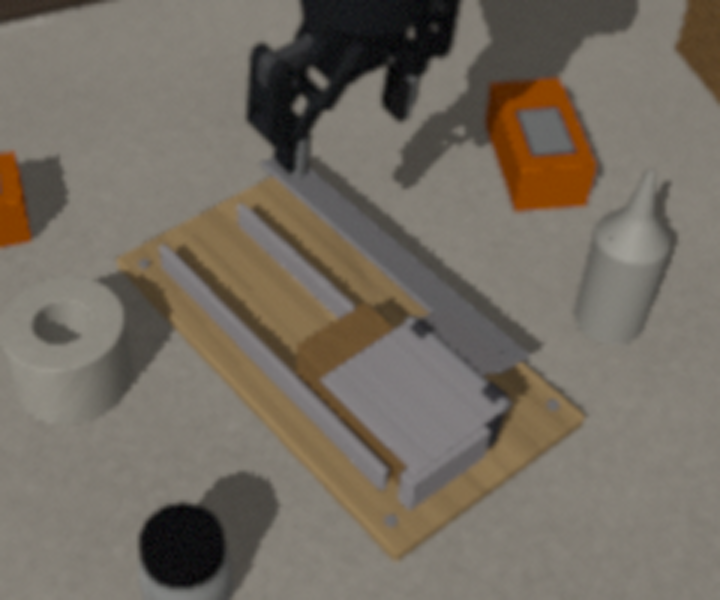

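Flap at 0.62 on the carton, which is home. I move up a bit more, settle, and hand in.

>>> {"op": "send_rows", "data": {
  "motion": [0,1,-3,0,7.6,0,1,-2,0,7.6,0,0,0,0,7.6,0,0,0,0,7.6]
}}

```text
time: 9.1
eef_pos: [0.5345, 0.119, 0.2136]
tcp_rot: [0.8, -0.597, -0.047, 0.043]
contact_force: [-0.4, 0.0, 0.3]
opening: 0.89
```

```bash
python3 look.py 14 scene; python3 -c "
from h import *
workorder.sign_off()"
```

```text
t 9.1 press [-89.5  37.8 213.6] world [0.534 0.119 0.214] spin needed -0.0089 zaxis [-0.128 -0.013 -0.992] F [-0.42  0.02  0.25] M [-0.05 -0.09 -0.  ] open 0.89 q [ 0.04  0.09  1.84 -0.01  1.34  1.32]
 -> [-155, 39, 28] tool cm [ 0.39  4.16 19.23]
scene flap n 1116 slope y 0.029 angle 0.621 slope x -0.001
scene carton x [-34.8  -3.9] y [-27.9  29.7] z 56.9
the job is handed in; nothing more can be done
```

The carton is home against the end stop with the flap closed down onto it, and I signed the job off at about 9.2 s. No verdict was reported.

**What I did:** One fingertip pressed the bar and held the flap at 0.82–0.91 rad in every reading. The other pushed the carton about 100 mm along the lane until the push force roughly doubled against the stop. I backed off about 9 mm with the flap still up, let the bar rise, and moved the arm up and away.

**Last checks:**
- **Flap:** its angle is 0.62 rad, the value for resting on the carton.
- **Carton:** its rear end is at press x ≈ -35 mm and its top at 57 mm, so it is home and lying flat. Its front end measured about 75 mm, level with the stop, before the flap closed.
- **Robot:** the tool force is about 0 N and nothing is being touched. The last force readings while pressing and pushing stayed near 20 N.
- **Other objects:** the bottle, roll and jar look unmoved in the pictures. I did not re-measure their positions.

**Disagreements:**
- The tool tilted about 0.13 rad forward by the end of the push. The pictures showed no effect on the carton or flap.
- My automatic estimate of the carton's rear end read 7 mm or more too far back whenever the finger was behind it, because it picked up the finger. A separate measurement of the carton's rear edge gave -35 mm.

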